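Jack up the front of a stone balance plate

ROBOT

A 6-joint arm with a two-finger parallel gripper is mounted at the origin on a cart in front of the work surface, level with it; the furniture and walls round the work are solid. World frame = base frame: x ahead of the robot, y to its left, z up, the work surface at z = 0. Lengths are in m, angles in rad, forces in N, time in s.
With the tool pointing down it reaches from about 0.275 to 0.975 m from the base axis. Payload 8.4 kg.
Tool frame: the origin (TCP) lies on the centre line of the jaws, within the pads' length; the fingertips stand 17 mm ahead of it and the grasp point (between the pads) lies 2 mm behind it (ctrl.tcp_to_tips is the distance from the TCP to the fingertips, in m); z points along the fingers, y is the line along which they close (so a half turn about z gives the same grasp; the last joint's range is limited). The gripper opens to 92 mm and grips with 3 to 60 N. Pads are 20 mm wide; open, the fingers measure 128 mm over their backs; the gripper's body (75 mm by 189 mm) begins 69 mm behind the grasp point.
Start: joints at [-1.13, 0.353, 1.633, -0, 1.155, -0.002], TCP at [0.268, -0.565, 0.232] pointing down, gripper open.
Joint ranges: [-2.63, 2.63], [-0.92, 2.1], [0.06, 2.66], [-1.3, 4.44], [0, 2.69], [-3.02, 3.02]. Speed limits (rad/s): [2.22, 2.22, 2.79, 3.14, 3.14, 3.14].

INTERFACE

Orientations are given as a unit quaternion [w, x, y, z].
In Python, from cell import ctrl gives the robot as it stands. The module is installed in compiled form; this text tells all that it offers.
- The arm moves only by the shell command python3 -m creep 'ROWS' [FORCE]. ROWS is text: rows parted by semicolons, each of 7 numbers parted by spaces: the shift along the tool's x, y, z in units of 25 cm (1.0 is 25 cm), then the turn, a rotation vector about the tool's x, y, z in units of 90 degrees (1.0 is 90 degrees), then the closure, from -1 (fully open) to 1 (shut). In form: x y z wx wy wz jaw; .... A call has 1 to 8 rows; each row is the pose to reach, as a shift and turn from the pose commanded when the call began, along the tool's axes at that moment; what a row does not reach only later rows make up. A row lasts 1/8 s, in which the tool goes at most 62.5 mm and 10.7 degrees, less where a joint would pass 70% of its speed; a pose out of reach is approached as far as the arm can. A call with a number of a shift or a turn outside -1 to 1 is refused whole. A call with a gripper value outside its range is refused whole. The fingers move at their own pace and stop on an object; FORCE is the grip in N (left out, the last holds). Time passes only in rows, so rows that repeat a pose let the fingers close. It gives the time, the measured TCP pose, the force, the opening and the grip force at its end, in the units of the state.
- ctrl.get_obs(): the state, without advancing time (a new reading comes with each control period).
- ctrl.get_image(name): name is "side" or "top" or "wrist"; returns the picture (384x512x3 uint8, blue, green, red); there is no depth.
- ctrl.camera_model(name): a dict with "K" (3x3 intrinsics, pixels), "k1" (the pictures are not rectified: a ray, as slopes to the right and down, at radius r is drawn at 1 + k1 r^2 times it, then the intrinsics apply), "R" (3x3) and "t" (3): a world point X has camera coordinates R X + t; the wrist camera has in their place "hand_eye" (4x4, takes a point from camera to tool coordinates, whose origin is the TCP and whose axes are the flange's). Camera axes: x right, y down, z forward; pixel columns grow to the right and rows downward; lengths in m; the calibration is good to about 2 mm. A picture is of the moment at which its call begins: read the wrist's pose just before it. camera_model takes no time and is no camera call.
- ctrl.close_job(): hands the job in; it is judged then, once.
Trained networks look in the newest picture that a camera, given by its name, has taken for a name from the list of things; names that differ only in an ending like _2 or _b are one class to them, and where a whole thing is asked for, a point or a joint stands for the part that bears it (a point fixed in the world has none). Each returns a list of dicts, best first, with "conf" (0 to 1); they miss things now and then, are a little off and sometimes report something else, mostly with a low value. They report only what shows in the picture. A call takes as long as a camera call.
- ctrl.recognise(camera, name): "rect" ([left, top, right, bottom] in pixels, round what is visible of it).
The state is a dict: "clock": time; "qpos": joint angles; "qd": joint speeds; "effort": joint torques, N m; "eef_pos": TCP position; "tcp_rot": TCP orientation; "ft_force": force on the tool from outside, world axes, zero at the start; "torque": the same for the moment, N m; "grip_width": finger opening in m; "grasp_force": force on a finger pad.
Only numpy, scipy, OpenCV 4.12 (cv2) and the standard library are available. Lean on these libraries where they do the work, as an engineer would, in place of code of your own. Each camera call takes 0.05 s, during which the arm holds its last target. There are 200 camera calls.

TASK

First clear the way: hang the loose spanner on the upright peg of the small stand, with its eye right down over the peg. Then set the small lever jack flat on the worktop with its saddle centred under the round lift pad on the tongue at the front of the stone plate, and press the jack's pump handle all the way down so that the jack lifts the front of the plate. Finish while still holding the handle down with the gripper, the plate raised and still and carried by the jack alone; do not disturb the beaker, the brown bottle or the timer.

Things in the scene. Friction and masses are not known exactly. Their poses are not given: they have to be found in the camera images.
- spanner: Loose flat steel spanner, 149 mm long, 8 thick, 0.11 kg, first lying crosswise in front of the lift pad. Shank 14 wide (x -36 to +45) between a closed round eye (outer diameter 40, hole 26) at the -x end and an open two-pronged jaw (33 wide) at the +x end. Origin: underside of the shank's middle, near the centre of mass; x from eye to jaw, z up.
- spanner_eye (a point): Centre of the hole of the spanner's eye, mid thickness (55 mm along -x from the spanner's origin, 4 mm above its underside).
- peg_stand: Fixed stand at the left or right: dark steel base 60 x 60 x 6 mm, in its middle an upright steel peg, 12 diameter, top 55 above the worktop, with a foot collar 18 in diameter up to 11 high. Origin: on the worktop under the peg. The hung spanner lies on the base, eye round the peg, shank out over the base's edge in any direction that leaves the jack's place free.
- peg_tip (a point): Top centre of the peg, 55 mm above the worktop.
- jack: Loose lever jack, 0.85 kg, opposite side to the peg stand. Dark base plate x -165 to +26 mm, 64 wide, 8 thick; in front a grey column with a round steel saddle (26 diameter, top 43 high); behind it a grey block to grip (34 long, 30 wide in y, z 8 to 50, centre x -43), then a steel handle sloping up towards -x. Origin: underside, under the saddle's axis; x from handle to saddle, z up.
- saddle (a point): Centre of the saddle's top face, 43 mm above the jack's underside at rest; it goes up 41.7 mm per rad of the handle, 25 mm in all.
- jack_block (a point): Grip point in the jack's grey block: 43 mm behind the saddle's axis (-x), 40 mm above the jack's underside; 30 wide across the jack's y.
- handle_bar (a point): Centre of the round black crossbar at the handle's end (16 mm diameter, 50 long along the jack's y). It swings on a radius of 97 mm about a pivot at x -68, z 50 of the jack: at rest at x -155, z 92; fully down at x -164, z 36.
- jack_handle (a joint): Angle of the jack's handle: 0 = up at rest, 0.6 rad = fully down on its stop. A spring raises it when let go, so the jack lifts only while it is held; with the plate on the saddle it takes about 8 to 11 N down on the crossbar.
- plate_stand: Fixed rear frame of the hinged stone plate. Origin: on the worktop below the lift pad; x from the pad towards the plate, away from the robot; the jack goes in with its x along it. Plate 205 x 240 x 26 mm (x 55 to 260, top 91 high), 3.2 kg, front feet (32 diameter) at x 85, y -90 and 90, hinge at x 250. A steel tongue 40 wide, z 57 to 65, reaches out to x -18 with the pad.
- lift_pad (a point): Centre of the underside of the round steel lift pad (28 mm diameter, slightly domed) under the tongue; 51 above the worktop at rest, 8 mm above the saddle of a jack at rest. A round dark rivet head on the tongue's top marks the place. 68 mm up with the jack fully pumped.
- beaker: Bystander: empty glass beaker, 73 mm diameter, 92 high. Origin at the centre of its underside.
- brown_bottle: Bystander: brown bottle with black cap, 62 mm diameter, 120 high. Origin at the centre of its underside.
- timer: Bystander: white timer lying flat, 70 x 64 x 16 mm. Origin at the centre of its underside.

How it is judged:
By the outcome, as a careful person would: the job done as asked, in the order asked, and still so for the second after the job is handed in, while the arm keeps its last pose, push and grip.
It also fails if it takes over 64 s, if anything falls off the work surface, if the arm or the gripper's body presses on something with over 40 N, if the wrist force passes 120 N, or if a joint passes its speed limit or range.

## Working session

There is one attempt and no reset: what is moved stays moved. The work goes in short steps, Python scripts to look and compute and a shell command to move; the robot and the scene stay as the last step left them, time stands still between calls to the robot, and variables do not carry over. Pictures are saved under pics/ and viewed, at most 14 in all, crops included, and the job is handed in when it is done.

```bash
mkdir -p pics; cat > h.py <<'E'
import numpy as np, cv2
from scipy.spatial.transform import Rotation as Ro
from cell import ctrl
def pose():
    o=ctrl.get_obs(); q=o["tcp_rot"]
    return np.array(o["eef_pos"]), Ro.from_quat([q[1],q[2],q[3],q[0]]).as_matrix()
def ext(name,P=None):
    m=ctrl.camera_model(name)
    if name!="wrist": return m, np.array(m["R"]), np.array(m["t"])
    p,R=P or pose(); H=np.array(m["hand_eye"]); Rc=R@H[:3,:3]; c=p+R@H[:3,3]
    return m, Rc.T, -Rc.T@c
def p2w(name,uv,z,P=None):
    m,R,t=ext(name,P); K=np.array(m["K"])
    d=np.array([(uv[0]-K[0,2])/K[0,0],(uv[1]-K[1,2])/K[1,1]]); s=d.copy()
    for _ in range(20): s=d/(1+m["k1"]*(s@s))
    r=R.T@np.array([s[0],s[1],1]); c=-R.T@t
    return c+r*(z-c[2])/r[2]
def w2p(name,X,P=None):
    m,R,t=ext(name,P); K=np.array(m["K"]); X=R@np.array(X)+t; s=X[:2]/X[2]; s=s*(1+m["k1"]*(s@s))
    return K[:2,:2]@s+K[:2,2]
def snap(name,fn):
    P=pose(); im=ctrl.get_image(name); cv2.imwrite("pics/"+fn+".png",im); return P,im
E
python3 - <<'E'
from h import *
P,a=snap("top","top0"); _,b=snap("side","side0")
cv2.imwrite("pics/both0.png",cv2.resize(a,(800,600)))
for n in ["spanner","spanner_eye","peg_stand","peg_tip","jack","saddle","jack_block","handle_bar","lift_pad","plate_stand","beaker","brown_bottle","timer"]:
    for c in ["top","side"]:
        print(n,c,[(np.round(r["rect"]).tolist(),round(r["conf"],2)) for r in ctrl.recognise(c,n)[:2]])
print(np.round(P[1],3),ctrl.get_obs()["clock"])
E
```

```text
spanner top [([268.0, 204.0, 312.0, 236.0], 0.6)]
spanner side [([270.0, 190.0, 295.0, 210.0], 0.63)]
spanner_eye top [([274.0, 208.0, 304.0, 230.0], 0.59)]
spanner_eye side []
peg_stand top [([352.0, 198.0, 368.0, 217.0], 0.57)]
peg_stand side []
peg_tip top [([348.0, 199.0, 371.0, 218.0], 0.84)]
peg_tip side [([237.0, 214.0, 299.0, 246.0], 0.55), ([262.0, 162.0, 282.0, 176.0], 0.51)]
jack top [([202.0, 179.0, 231.0, 238.0], 0.89), ([207.0, 179.0, 218.0, 190.0], 0.48)]
jack side [([238.0, 212.0, 298.0, 245.0], 0.88)]
saddle top [([209.0, 186.0, 220.0, 190.0], 0.61)]
saddle side [([244.0, 230.0, 247.0, 233.0], 0.51)]
jack_block top [([200.0, 176.0, 229.0, 238.0], 0.68), ([166.0, 126.0, 193.0, 157.0], 0.24)]
jack_block side [([239.0, 212.0, 297.0, 248.0], 0.87)]
handle_bar top [([210.0, 202.0, 225.0, 234.0], 0.62)]
handle_bar side [([268.0, 210.0, 299.0, 228.0], 0.58)]
lift_pad top [([257.0, 98.0, 335.0, 189.0], 0.94)]
lift_pad side []
plate_stand top [([257.0, 102.0, 336.0, 191.0], 0.57)]
plate_stand side [([176.0, 159.0, 257.0, 212.0], 0.77)]
beaker top [([167.0, 129.0, 194.0, 158.0], 0.96)]
beaker side [([185.0, 232.0, 213.0, 267.0], 0.69)]
brown_bottle top [([365.0, 137.0, 382.0, 167.0], 0.97), ([272.0, 207.0, 314.0, 236.0], 0.25)]
brown_bottle side [([223.0, 140.0, 236.0, 162.0], 0.73)]
timer top [([144.0, 232.0, 168.0, 256.0], 0.57)]
timer side [([293.0, 271.0, 325.0, 296.0], 0.93)]
[[ 0.904  0.428 -0.001]
 [ 0.428 -0.904  0.001]
 [-0.    -0.001 -1.   ]] 1.4
```

View pics/both0.png

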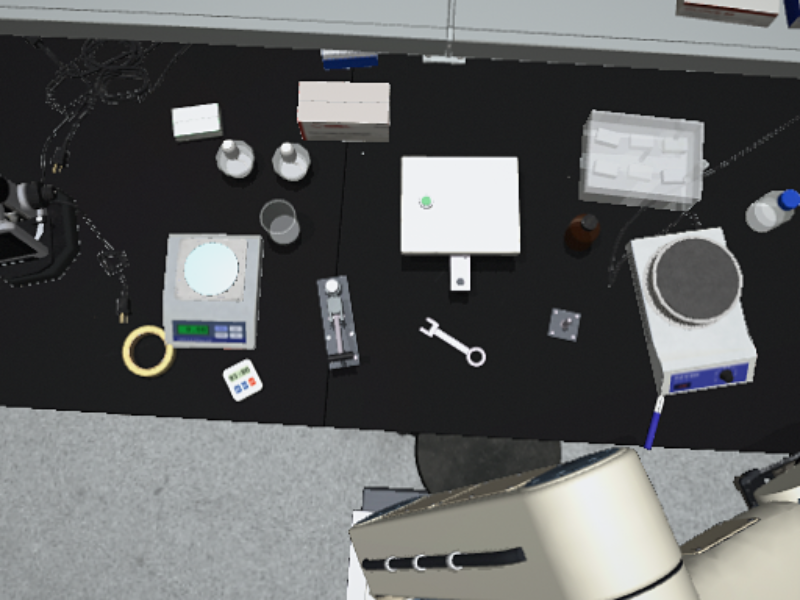

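View pics/side0.png

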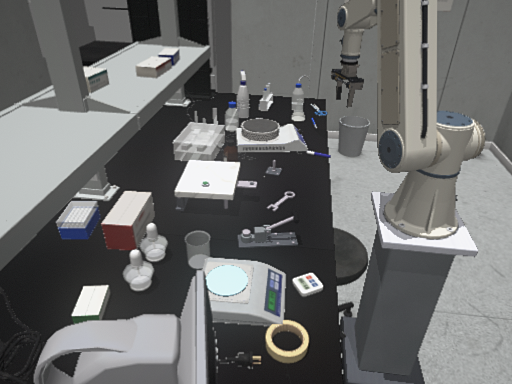

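The top view (800 px scale) shows the spanner eye at (476,356) and its jaw at (430,328). The peg is at (567,322), the saddle at (332,287), the crossbar at (342,356) and the rivet at (460,283). I'll convert these to world positions.

```bash
python3 - <<'E'
from h import *
for n,uv,z in [("eye",(476,356),.006),("jaw",(430,328),.008),("peg",(567,322),.055),("base",(564,325),.006),("saddle",(332,287),.043),("bar",(342,356),.092),("rivet",(460,283),.067),("plFL",(401,254),.091),("plFR",(520,254),.091),("plRL",(401,157),.091)]:
    print(n,np.round(p2w("top",np.array(uv)*.64,z),3))
m=ctrl.camera_model("wrist"); print(np.round(m["hand_eye"],3),np.round(m["K"],0),m["k1"])
E
```

```text
eye [ 0.47  -0.073  0.006]
jaw [0.523 0.024 0.008]
peg [ 0.544 -0.25   0.055]
base [ 0.546 -0.254  0.006]
saddle [0.59  0.23  0.043]
bar [0.443 0.195 0.092]
rivet [ 0.608 -0.03   0.067]
plFL [0.655 0.092 0.091]
plFR [ 0.67  -0.146  0.091]
plRL [0.862 0.105 0.091]
[[-0.    -0.961 -0.276  0.077]
 [ 1.    -0.    -0.001  0.001]
 [ 0.001 -0.276  0.961 -0.153]
 [ 0.     0.     0.     1.   ]] [[337.   0. 254.]
 [  0. 337. 191.]
 [  0.   0.   1.]] 0.009340430645694717
```

```bash
cat >> h.py <<'E'
def go(xyz,yaw=None,roundto=4):
    "print move in tool units from now to TCP xyz, tool pointing down, tool x at world yaw (deg)"
    p,R=pose(); d=R.T@(np.array(xyz)-p)/.25
    w=np.zeros(3)
    if yaw is not None:
        c,s=np.cos(np.radians(yaw)),np.sin(np.radians(yaw))
        T=np.array([[c,s,0],[s,-c,0],[0,0,-1]]); w=Ro.from_matrix(R.T@T).as_rotvec()/(np.pi/2)
    n=int(np.ceil(max(np.linalg.norm(d)*.25/.0625,np.linalg.norm(w)*90/10.7)))
    print("go",np.round(d,roundto),np.round(w,4),"rows>=",n)
def at():
    o=ctrl.get_obs(); p,R=pose()
    print("t",round(o["clock"],2),"tcp",np.round(p,4),"yaw",np.round(np.degrees(np.arctan2(R[1,0],R[0,0])),1),"w",np.round(o["grip_width"],4),"F",np.round(o["ft_force"],1),"q",np.round(o["qpos"],2))
E
python3 -m creep '.876 -.78 .06 0 0 -.2 -1;.876 -.78 .06 0 0 -.396 -1;.876 -.78 .06 0 0 -.396 -1;.876 -.78 .06 0 0 -.396 -1;.876 -.78 .06 0 0 -.396 -1;.876 -.78 .06 0 0 -.396 -1'
python3 -c "
from h import *
at(); go([.497,-.025,.2],61)"
```

```text
clock: 2.15
eef_pos: [0.3828, -0.2924, 0.2166]
tcp_rot: [-0.0, 0.861, 0.509, 0.0]
ft_force: [-0.6, -1.3, -0.8]
grip_width: 0.0919
grasp_force: 0.0
t 2.15 tcp [ 0.3828 -0.2924  0.2166] yaw 61.2 w 0.0919 F [-0.6 -1.3 -0.8] q [-0.66  0.15  1.95  0.    1.05 -0.15]
go [ 1.1572 -0.1148  0.067 ] [-0.0001 -0.0003  0.0023] rows>= 5
```

```bash
python3 -m creep '1 -.1 .06 0 0 0 -1;1 -.1 .06 0 0 0 -1;1 -.1 .06 0 0 0 -1;1 -.1 .06 0 0 0 -1;1 -.1 .06 0 0 0 -1;1 -.1 .06 0 0 0 -1' 
python3 - <<'E'
from h import *
at(); P,im=snap("wrist","w1")
for n in ["spanner","spanner_eye","lift_pad"]: print(n,[(np.round(r["rect"]).tolist(),round(r["conf"],2)) for r in ctrl.recognise("wrist",n)[:2]])
E
```

```text
clock: 2.9
eef_pos: [0.4815, -0.0646, 0.2015]
tcp_rot: [0.0, 0.861, 0.508, -0.0]
ft_force: [0.2, -0.7, -0.2]
grip_width: 0.0921
grasp_force: 0.0
t 2.9 tcp [ 0.4815 -0.0646  0.2015] yaw 61.1 w 0.0921 F [ 0.2 -0.7 -0.2] q [-0.14  0.17  1.95 -0.    1.02  0.37]
spanner [([234.0, 51.0, 268.0, 202.0], 0.6)]
spanner_eye [([233.0, 51.0, 269.0, 200.0], 0.92)]
lift_pad [([346.0, 0.0, 511.0, 164.0], 0.81)]
```

View pics/w1.png

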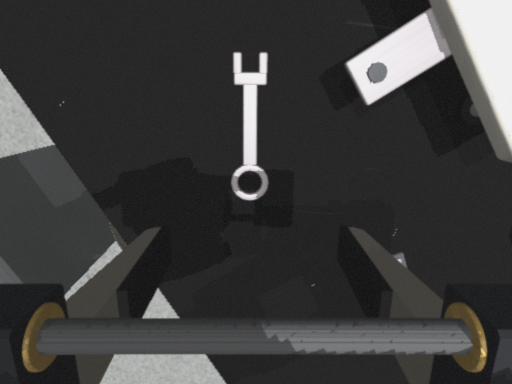

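The eye is at (249,182), the jaw root at (250.5,78), the rivet at (377,72) and the tongue's front corners at (346,65) and (369,105).

```bash
python3 - <<'E'
from h import *
e=p2w("wrist",(249.3,181.5),.006); j=p2w("wrist",(250.5,78),.006)
print("eye",e.round(4),"jaw",j.round(4),np.linalg.norm(e-j)); d=(j-e)[:2]; a=np.degrees(np.arctan2(d[1],d[0])); print("dir",a)
r=p2w("wrist",(377,72),.067); c1=p2w("wrist",(346,65),.065); c2=p2w("wrist",(369,105),.065)
print("rivet",r.round(4),"tongue front",c1.round(4),c2.round(4),np.linalg.norm(c1-c2),"axis deg",np.degrees(np.arctan2(-(c2-c1)[0]*-1,(c2-c1)[1]*-1)))
u=np.array([np.cos(np.radians(a)),np.sin(np.radians(a)),0]); g=e+u*.055; g[2]=.019; print("grasp",g.round(4)); 
go([g[0],g[1],.06],a); go(g,a)
E
```

```text
eye [ 0.4709 -0.074   0.006 ] jaw [0.5232 0.0167 0.006 ] 0.10465342240354109
dir 59.988354003140394
rivet [ 0.6135 -0.0317  0.067 ] tongue front [ 0.5945 -0.0148  0.065 ] [ 0.598  -0.0525  0.065 ] 0.03787836544939233 axis deg 5.40317566076788
grasp [ 0.4984 -0.0263  0.019 ]
go [ 0.1702 -0.0157  0.5667] [0.0001 0.0001 0.01  ] rows>= 3
go [ 0.1702 -0.0157  0.7307] [0.0001 0.0001 0.01  ] rows>= 4
```

```bash
python3 -m creep '.17 -.016 .4 0 0 .01 -.5;.17 -.016 .56 0 0 .01 -.5;.17 -.016 .7 0 0 .01 -.3;.17 -.016 .73 0 0 .01 -.3;.17 -.016 .73 0 0 .01 1;.17 -.016 .73 0 0 .01 1;.17 -.016 .73 0 0 .01 1;.17 -.016 .73 0 0 .01 1' 30
python3 -c "
from h import *
at()"
```

```text
clock: 4.1
eef_pos: [0.4987, -0.025, 0.0195]
tcp_rot: [0.0, 0.866, 0.501, 0.0]
ft_force: [-0.7, 0.6, -0.7]
grip_width: 0.0219
grasp_force: 0.0
t 4.1 tcp [ 0.4987 -0.025   0.0195] yaw 60.1 w 0.0219 F [-0.7  0.6 -0.7] q [-0.05  0.48  2.05  0.    0.62  0.47]
```

```bash
python3 -m creep '0 0 0 0 0 0 1;0 0 0 0 0 0 1;0 0 0 0 0 0 1;0 0 -.25 0 0 0 1;-.1 .06 -.45 0 0 0 1;-.3 .2 -.6 0 0 0 1;-.5 .33 -.72 0 0 0 1;-.688 .448 -.72 0 0 0 1' 30
python3 -m creep '0 0 0 0 0 0 1;0 0 0 0 0 0 1' 30
python3 - <<'E'
from h import *
at(); P,im=snap("wrist","w2")
for n in ["spanner","peg_tip","peg_stand"]: print(n,[(np.round(r["rect"]).tolist(),round(r["conf"],2)) for r in ctrl.recognise("wrist",n)[:2]])
p,R=P; print("pred eye",w2p("wrist",p+R@np.array([-.055,0,.012]),P),"tcp",w2p("wrist",p,P))
E
```

```text
clock: 5.1
eef_pos: [0.5107, -0.2264, 0.2008]
tcp_rot: [0.001, 0.865, 0.501, 0.001]
ft_force: [0.1, -0.4, -1.5]
grip_width: 0.0133
grasp_force: 30.0
clock: 5.35
eef_pos: [0.509, -0.2242, 0.1979]
tcp_rot: [-0.001, 0.866, 0.5, -0.0]
ft_force: [0.4, 0.3, -1.1]
grip_width: 0.0134
grasp_force: 30.0
t 5.35 tcp [ 0.509  -0.2242  0.1979] yaw 60.0 w 0.0134 F [ 0.4  0.3 -1.1] q [-0.42  0.28  1.81  0.    1.05  0.1 ]
spanner [([222.0, 99.0, 289.0, 365.0], 0.65)]
peg_tip [([270.0, 139.0, 338.0, 212.0], 0.59)]
peg_stand [([273.0, 142.0, 340.0, 212.0], 0.57)]
pred eye [253.41074938 331.76845777] tcp [253.24523652 254.43660687]
```

View pics/w2.png

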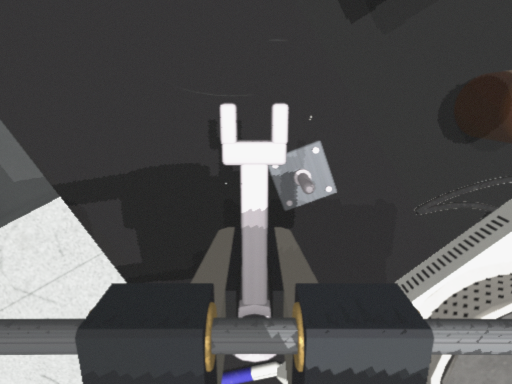

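The spanner is held on its shank (13.4 mm opening), with its jaw tips at row 104 and its eye near (253,337). The stand's base centre is at (302.7,177) and the peg tip at about (308,186).

```bash
python3 - <<'E'
from h import *
P=pose(); p,R=P
b=p2w("wrist",(302.7,177.2),.006); print("base",b.round(4)," tip pred px",w2p("wrist",[b[0],b[1],.055]), "tip via px",p2w("wrist",(308,187),.055).round(4))
for uv in [(228,104),(280,104),(254,142),(254,165),(253,358)]:
    X=p2w("wrist",uv,p[2]-.0115); print(uv,(R.T@(X-p)).round(4))
E
```

```text
base [ 0.5506 -0.2547  0.006 ]  tip pred px [310.06737525 189.82839817] tip via px [ 0.5502 -0.2514  0.055 ]
(228, 104) [ 0.0723 -0.0119  0.0115]
(280, 104) [0.0723 0.0127 0.0115]
(254, 142) [0.0544 0.0004 0.0115]
(254, 165) [0.043  0.0004 0.0115]
(253, 358) [-0.0728 -0.0003  0.0115]
```

```bash
python3 - <<'E'
from h import *
print("bottle",p2w("top",(588*.64,221*.64),.12).round(3),p2w("top",((365+382)/2,(137+167)/2),.06).round(3))
pk=np.array([.5495,-.2535]); y=72; u=np.array([np.cos(np.radians(y)),np.sin(np.radians(y))])
t=pk+.055*u; print(t); go([*t,.09],y)
E
```

```text
bottle [ 0.738 -0.275  0.12 ] [ 0.721 -0.28   0.06 ]
[ 0.56649593 -0.20119189]
go [0.1897 0.1543 0.4326] [-6.000e-04 -1.000e-04 -1.311e-01] rows>= 2
```

Bottle and gripper body are well clear of each other. Going over the peg at 90 mm, then taking a look.

```bash
python3 -m creep '.19 .154 .1 0 0 -.131 1;.19 .154 .3 0 0 -.131 1;.19 .154 .43 0 0 -.131 1;.19 .154 .43 0 0 -.131 1;.19 .154 .43 0 0 -.131 1' 30
python3 - <<'E'
from h import *
at(); P,im=snap("wrist","w3"); _,s=snap("side","s3"); _,t=snap("top","t3")
s2=cv2.resize(s[140:220,220:330],None,fx=3.6,fy=3.6,interpolation=3); t2=cv2.resize(t[170:250,300:410],None,fx=3.6,fy=3.6,interpolation=3)
w=im[190:384,100:412]
cv2.imwrite("pics/c3.png",np.vstack([np.hstack([s2,t2])]))
print(w2p("side",[.5495,-.2535,.055]),w2p("top",[.5495,-.2535,.055]))
go([.5665,-.2012,.0265],72)
E
```

```text
clock: 6.18
eef_pos: [0.5675, -0.2024, 0.0923]
tcp_rot: [0.001, 0.809, 0.587, 0.0]
ft_force: [0.0, -0.3, -1.7]
grip_width: 0.0137
grasp_force: 30.0
t 6.17 tcp [ 0.5675 -0.2024  0.0923] yaw 71.9 w 0.0137 F [ 0.  -0.3 -1.7] q [-0.35  0.48  1.79  0.    0.87 -0.03]
[274.18540936 160.03021262] [364.0987484  204.30100928]
go [ 0.0049 -0.0078  0.2657] [ 0.0018  0.     -0.001 ] rows>= 2
```

View pics/c3.png

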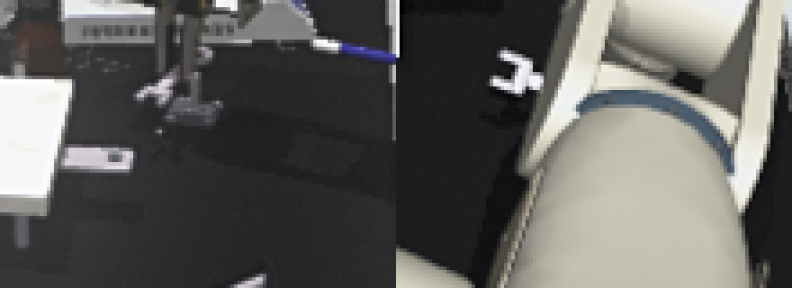

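In the side crop the peg top is at about (196,75), which is pixel (274.4,160.8). The prediction was (274.2,160.0), so the peg position holds. I'll lower and watch the force.

```bash
python3 -m creep '.003 -.005 .08 0 0 0 1;.003 -.005 .14 0 0 0 1;.003 -.005 .18 0 0 0 1;.003 -.005 .22 0 0 0 1;.003 -.005 .245 0 0 0 1;.003 -.005 .262 0 0 0 1;.003 -.005 .262 0 0 0 1' 30
python3 - <<'E'
from h import *
at(); s=snap("side","s4")[1]
cv2.imwrite("pics/c4.png",cv2.resize(s[130:210,230:330],None,fx=6,fy=6,interpolation=3))
E
```

```text
clock: 7.2
eef_pos: [0.5659, -0.2016, 0.0256]
tcp_rot: [0.0, 0.81, 0.587, -0.0]
ft_force: [-0.0, -0.1, -1.0]
grip_width: 0.0134
grasp_force: 30.0
t 7.2 tcp [ 0.5659 -0.2016  0.0256] yaw 71.9 w 0.0134 F [-0.  -0.1 -1. ] q [-0.34  0.57  1.82 -0.    0.74 -0.03]
```

View pics/c4.png

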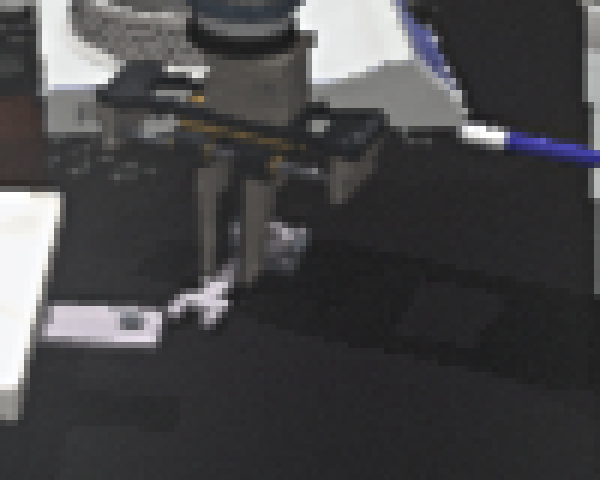

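Seated with no contact force. Releasing, raising and travelling towards the jack.

```bash
python3 -m creep '0 0 0 0 0 0 .4;0 0 0 0 0 0 .2;0 0 0 0 0 0 0;0 0 -.2 0 0 0 -.3;0 0 -.45 0 0 0 -1;.1 0 -.7 0 0 .1 -1;.35 -.2 -.8 0 0 .2 -1;.6 -.3 -.8 0 0 .3 -1' 30
python3 - <<'E'
from h import *
at(); go([.50,.195,.24],13)
s=snap("side","s5")[1]; cv2.imwrite("pics/c5.png",cv2.resize(s[140:200,240:310],None,fx=6,fy=6,interpolation=3))
E
```

```text
clock: 8.25
eef_pos: [0.5449, -0.0617, 0.2253]
tcp_rot: [0.001, 0.926, 0.379, 0.002]
ft_force: [1.1, 0.8, 0.2]
grip_width: 0.091
grasp_force: 0.0
t 8.25 tcp [ 0.5449 -0.0617  0.2253] yaw 44.5 w 0.091 F [1.1 0.8 0.2] q [-0.12  0.24  1.81  0.    1.09  0.68]
go [ 0.5918 -0.8581 -0.0596] [ 0.0013 -0.0019  0.35  ] rows>= 5
```

View pics/c5.png

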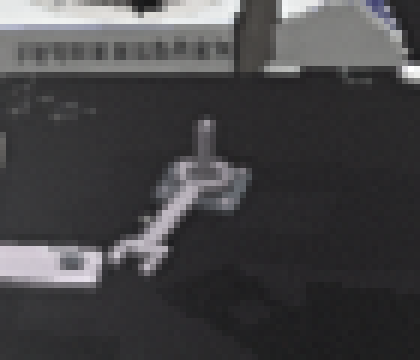

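The spanner is hung: the peg (205,130 in the crop) stands up through the eye, which lies on the base. Now the jack.

```bash
python3 -m creep '.3 -.43 -.03 0 0 .1 -1;.59 -.858 -.06 0 0 .2 -1;.59 -.858 -.06 0 0 .35 -1;.59 -.858 -.06 0 0 .35 -1;.59 -.858 -.06 0 0 .35 -1;.59 -.858 -.06 0 0 .35 -1;.59 -.858 -.06 0 0 .35 -1' 30
python3 - <<'E'
from h import *
at(); P,im=snap("wrist","w6")
for n in ["jack","saddle","jack_block","handle_bar"]: print(n,[(np.round(r["rect"]).tolist(),round(r["conf"],2)) for r in ctrl.recognise("wrist",n)[:2]])
E
```

```text
clock: 9.18
eef_pos: [0.498, 0.1922, 0.2379]
tcp_rot: [0.0, 0.993, 0.117, -0.0]
ft_force: [0.4, 0.5, 0.2]
grip_width: 0.0919
grasp_force: 0.0
t 9.18 tcp [0.498  0.1922 0.2379] yaw 13.4 w 0.0919 F [0.4 0.5 0.2] q [ 0.37  0.21  1.82 -0.    1.12  1.7 ]
jack []
saddle [([222.0, 54.0, 251.0, 84.0], 0.95)]
jack_block [([210.0, 45.0, 270.0, 245.0], 0.89)]
handle_bar [([206.0, 133.0, 260.0, 246.0], 0.82)]
```

View pics/w6.png

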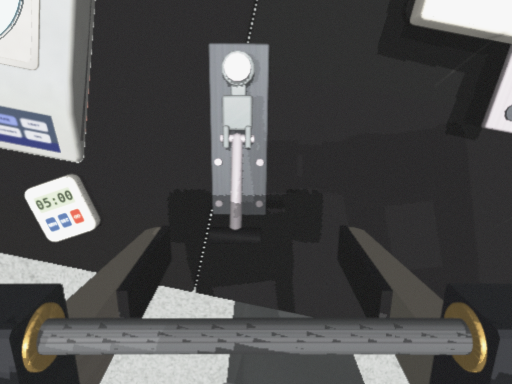

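The saddle is at (237.5,67.5), the block top at (237.5,112) and the black crossbar at about (236,236). The base corners are (209,45), (268,44), (266,214) and (212,215).

```bash
python3 - <<'E'
from h import *
P=pose()
s=p2w("wrist",(237.5,67.5),.043); b=p2w("wrist",(237.5,112),.05); bar=p2w("wrist",(236,236),.092)
c=[p2w("wrist",q,.008) for q in [(209,45),(268,44),(266,214),(212,215)]]
print("sad",s.round(4),"block",b.round(4),"bar",bar.round(4)); print(np.array(c).round(4))
ang=lambda v: np.degrees(np.arctan2(v[1],v[0]))
print(ang(s-bar),ang(c[0]-c[3]),ang(c[1]-c[2]),ang(c[0]-c[1])-90,np.linalg.norm((s-b)[:2]),np.linalg.norm((s-bar)[:2]))
a=(ang(c[0]-c[3])+ang(c[1]-c[2]))/2; u=np.array([np.cos(np.radians(a)),np.sin(np.radians(a)),0])
mid=(c[0]+c[1]+c[2]+c[3])/4; print("saddle from base",(mid+u*.0695).round(4))
g=s-u*.043; g[2]=.038; print(a,g); go([g[0],g[1],.11],a); go(g,a)
E
```

```text
sad [0.5944 0.2306 0.043 ] block [0.5538 0.2213 0.05  ] bar [0.4428 0.196  0.092 ]
[[0.6112 0.2667 0.008 ]
 [0.6264 0.2067 0.008 ]
 [0.4423 0.1634 0.008 ]
 [0.4261 0.2265 0.008 ]]
12.838042710167048 12.246909645672316 13.225073583107196 14.204001107922878 0.04167937488382503 0.15550818508531605
saddle from base [0.5943 0.2311 0.008 ]
12.735991614389757 [0.55243575 0.22112136 0.038     ]
go [ 0.2379 -0.0612  0.5122] [0.0001 0.0001 0.0065] rows>= 3
go [ 0.238  -0.0612  0.8002] [0.0001 0.0001 0.0065] rows>= 4
```

```bash
python3 -m creep '.238 -.061 .25 0 0 .006 -1;.238 -.061 .5 0 0 .006 -.7;.238 -.061 .65 0 0 .006 -.4;.238 -.061 .75 0 0 .006 -.2;.238 -.061 .8 0 0 .006 -.1;.238 -.061 .8 0 0 .006 1;.238 -.061 .8 0 0 .006 1;.238 -.061 .8 0 0 .006 1' 50
python3 -m creep '0 0 0 0 0 0 1;0 0 -.03 0 0 0 1;0 0 -.06 0 0 0 1;0 0 -.08 0 0 0 1;0 0 -.08 0 0 0 1' 50
python3 -c "
from h import *
at()"
```

```text
clock: 10.42
eef_pos: [0.5532, 0.2226, 0.0396]
tcp_rot: [-0.0, 0.994, 0.112, 0.001]
ft_force: [-0.2, -0.6, 4.0]
grip_width: 0.0296
grasp_force: 50.0
clock: 11.05
eef_pos: [0.5523, 0.2223, 0.0585]
tcp_rot: [-0.0, 0.994, 0.112, 0.0]
ft_force: [-0.5, 0.0, -8.8]
grip_width: 0.0297
grasp_force: 50.0
t 11.05 tcp [0.5523 0.2223 0.0585] yaw 12.9 w 0.0297 F [-0.5  0.  -8.8] q [0.38 0.52 1.82 0.   0.8  1.73]
```

```bash
python3 - <<'E'
from h import *
go([.508,-.041,.09],4.5)
P,im=snap("wrist","w7")
for n in ["saddle"]: print(n,[(np.round(r["rect"]).tolist(),round(r["conf"],2)) for r in ctrl.recognise("wrist",n)[:2]])
p,R=P; print("pred saddle",w2p("wrist",p+R@np.array([.043,0,-.0045]),P))
E
python3 -m creep '0 .2 -.1 0 0 0 1;-.1 .4 -.127 0 0 .04 1;-.2 .65 -.127 0 0 .08 1;-.3 .85 -.127 0 0 .09 1;-.38 .95 -.127 0 0 .093 1;-.404 .979 -.127 0 0 .093 1;-.404 .979 -.127 0 0 .093 1' 50
python3 -c "
from h import *
at(); go([.508,-.041,.09],4.5)"
```

```text
go [-0.4072  0.9872 -0.1263] [-0.0001 -0.0004  0.0929] rows>= 5
saddle [([225.0, 145.0, 281.0, 202.0], 0.72)]
pred saddle [251.22521483 173.8041197 ]
clock: 12.02
eef_pos: [0.5082, -0.039, 0.0899]
tcp_rot: [-0.0, 0.999, 0.039, 0.0]
ft_force: [-0.7, 0.6, -7.7]
grip_width: 0.0298
grasp_force: 49.9
t 12.03 tcp [ 0.5082 -0.039   0.0899] yaw 4.4 w 0.0298 F [-0.7  0.6 -7.7] q [-0.08  0.37  1.99  0.    0.78  1.41]
go [-0.0014  0.008  -0.0006] [-0.0001 -0.0001 -0.0007] rows>= 1
```

```bash
python3 - <<'E'
from h import *
P,im=snap("wrist","w8"); at()
E
```

```text
t 12.07 tcp [ 0.5086 -0.0384  0.0899] yaw 4.5 w 0.0296 F [ 0.3  0.2 -7.8] q [-0.08  0.37  1.99  0.    0.78  1.41]
```

View pics/w8.png

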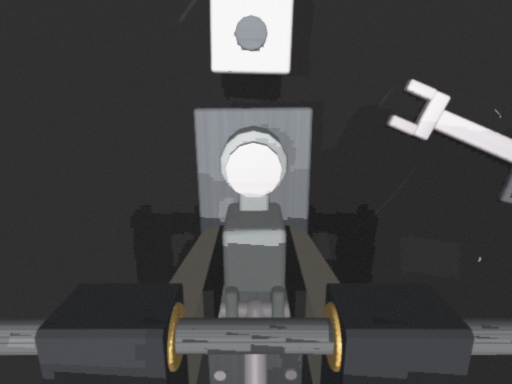

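The rivet is at (251,33), the tongue's front corners at (213,70) and (290.5,72), and the held saddle's top at (253,171).

```bash
python3 - <<'E'
from h import *
P=pose(); p,R=P
T=lambda uv,z: (R.T@(p2w("wrist",uv,z,P)-p))
print("pred saddle px",w2p("wrist",p+R@np.array([.043,0,-.0045]),P),"saddle tool",T((253,171),p[2]+.0045).round(4))
r=T((251,33),.067); print("rivet tool",r.round(4),"world",p2w("wrist",(251,33),.067).round(4))
c=[T(q,.065) for q in [(213,70),(290.5,72),(211,2),(293,2)]]; print(np.array(c).round(4))
ang=lambda v: np.degrees(np.arctan2(v[1],v[0]))
print(ang(c[2]-c[0]),ang(c[3]-c[1]),ang(c[1]-c[0])-90)
E
```

```text
pred saddle px [251.06591228 174.22341296] saddle tool [ 0.0445  0.0009 -0.0045]
rivet tool [ 1.057e-01 -1.000e-04  2.300e-02] world [ 0.6141 -0.0301  0.067 ]
[[ 0.0892 -0.019   0.025 ]
 [ 0.0883  0.0195  0.025 ]
 [ 0.1194 -0.0189  0.025 ]
 [ 0.1194  0.0197  0.025 ]]
0.219192278887778 0.4378382767297909 1.4185611806546774
```

```bash
python3 -m creep '0 -.0025 .1 0 0 0 1;0 -.0025 .17 0 0 0 1;0 -.0025 .194 0 0 0 1;0 -.0025 .194 0 0 0 1;.08 -.0025 .194 0 0 0 1;.16 -.0025 .194 0 0 0 1;.23 -.0025 .194 0 0 0 1;.248 -.0025 .194 0 0 0 1' 50
python3 -m creep '0 0 0 0 0 0 1;0 0 .004 0 0 0 1;0 0 .008 0 0 0 1;0 0 .01 0 0 0 1' 50
python3 - <<'E'
from h import *
P,im=snap("wrist","w9"); at(); _,s=snap("side","s9")
cv2.imwrite("pics/c9.png",np.hstack([im[60:330,100:412],cv2.resize(s[150:240,190:330],(420,270),interpolation=3)]))
E
```

```text
clock: 13.08
eef_pos: [0.5716, -0.0331, 0.0421]
tcp_rot: [0.0, 0.999, 0.039, 0.001]
ft_force: [0.3, -0.7, -8.4]
grip_width: 0.0296
grasp_force: 50.0
clock: 13.58
eef_pos: [0.5696, -0.0334, 0.0402]
tcp_rot: [-0.0, 0.999, 0.039, -0.0]
ft_force: [-6.0, 1.1, 15.9]
grip_width: 0.0298
grasp_force: 50.0
t 13.62 tcp [ 0.5696 -0.0334  0.0402] yaw 4.5 w 0.0296 F [-2.8  1.5  9.7] q [-0.06  0.52  1.89  0.    0.74  1.43]
```

View pics/c9.png

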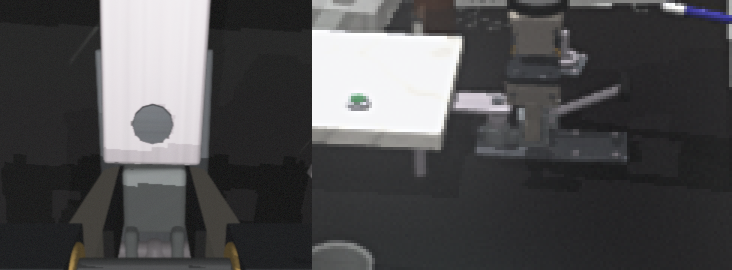

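The jack is on the worktop with its saddle under the tongue, and the rivet is at (252,183) in the full picture. Checking the centring and working out the release.

```bash
python3 - <<'E'
from h import *
P=pose(); p,R=P
T=lambda uv,z: (R.T@(p2w("wrist",uv,z,P)-p)).round(4)
print("rivet",T((252,183),.067),"front corners",T((203.5,223),.065),T((301,223),.065))
E
python3 -m creep '0 0 -.006 0 0 0 .9;0 0 -.006 0 0 0 .3;0 0 -.006 0 0 0 0;0 0 -.006 0 0 0 -.2;0 0 -.006 0 0 0 -.2' 50
python3 -c "
from h import *
at()"
```

```text
rivet [ 0.0447  0.0006 -0.0268] front corners [ 0.0274 -0.0192 -0.0248] [ 0.0274  0.0204 -0.0248]
clock: 14.3
eef_pos: [0.57, -0.0334, 0.0404]
tcp_rot: [0.0, 0.999, 0.039, 0.0]
ft_force: [0.6, 0.4, -0.6]
grip_width: 0.0551
grasp_force: 0.0
t 14.3 tcp [ 0.57   -0.0334  0.0404] yaw 4.5 w 0.0551 F [ 0.6  0.4 -0.6] q [-0.06  0.52  1.88  0.    0.74  1.43]
```

Saddle is centred on the pad within about 1 mm. Rising, and moving over the crossbar with the jaws closing.

```bash
python3 -m creep '0 0 -.15 0 0 0 -.2;0 0 -.35 0 0 0 -.2;0 0 -.44 0 0 0 0;-.2 0 -.46 0 0 0 .5;-.35 .002 -.46 0 0 0 1;-.444 .002 -.46 0 0 0 1;-.444 .002 -.46 0 0 0 1;-.444 .002 -.46 0 0 0 1' 40
python3 - <<'E'
from h import *
at(); P,im=snap("wrist","w10"); p,R=P
for n in ["saddle","handle_bar","jack_block"]: print(n,[(np.round(r["rect"]).tolist(),round(r["conf"],2)) for r in ctrl.recognise("wrist",n)[:2]])
J=np.array([.57,-.0334,0])+R[:,0]*.0438+R[:,1]*.0008; J[2]=0; print("jack origin",J)
f=lambda x,y,z: np.round(w2p("wrist",J+R[:,0]*x-R[:,1]*y+np.array([0,0,z]),P))
print("pred block top corners",f(-26,0,0) if 0 else [f(x,y,.05).tolist() for x in(-.026,-.060) for y in(.015,-.015)],"bar ends",f(-.155,.025,.092),f(-.155,-.025,.092))
cv2.imwrite("pics/c10.png",im)
E
```

```text
clock: 15.3
eef_pos: [0.4606, -0.0427, 0.1557]
tcp_rot: [0.0, 0.999, 0.039, 0.001]
ft_force: [0.1, -0.5, 0.1]
grip_width: 0.0002
grasp_force: 0.0
t 15.3 tcp [ 0.4606 -0.0427  0.1557] yaw 4.5 w 0.0002 F [ 0.1 -0.5  0.1] q [-0.1   0.2   2.04  0.    0.9   1.4 ]
saddle []
handle_bar [([217.0, 79.0, 292.0, 228.0], 0.77), ([366.0, 18.0, 512.0, 128.0], 0.64)]
jack_block [([216.0, 2.0, 295.0, 227.0], 0.68)]
jack origin [ 0.61372836 -0.03077207  0.        ]
pred block top corners [[231.0, 20.0], [274.0, 20.0], [232.0, 72.0], [273.0, 72.0]] bar ends [216. 215.] [289. 215.]
```

View pics/c10.png

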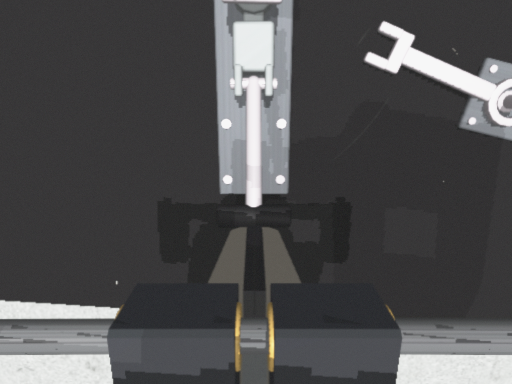

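The crossbar is at (254,217) against a prediction of (252.5,215), so the jack sits as placed. The spanner's eye is round the peg at (508,100). Pressing along the bar's arc.

```bash
python3 -m creep '-.006 .003 .08 0 0 0 1;-.006 .003 .135 0 0 0 1;-.01 .003 .16 0 0 0 1;-.018 .003 .185 0 0 0 1;-.027 .003 .206 0 0 0 1;-.034 .003 .227 0 0 0 1;-.039 .003 .25 0 0 0 1;-.042 .003 .27 0 0 0 1' 40
python3 -m creep '-.002 0 .015 0 0 0 1;-.003 0 .034 0 0 0 1;-.003 0 .053 0 0 0 1;-.003 0 .07 0 0 0 1;-.001 0 .085 0 0 0 1;0 0 .097 0 0 0 1;0 0 .104 0 0 0 1;0 0 .104 0 0 0 1' 40
python3 -c "
from h import *
at()"
```

```text
clock: 16.5
eef_pos: [0.448, -0.0442, 0.0878]
tcp_rot: [-0.0, 0.999, 0.039, -0.001]
ft_force: [-6.4, -0.2, 9.4]
grip_width: 0.0001
grasp_force: 4.4
clock: 17.5
eef_pos: [0.448, -0.0442, 0.0617]
tcp_rot: [-0.0, 0.999, 0.039, -0.001]
ft_force: [-4.3, -0.7, 6.5]
grip_width: 0.0005
grasp_force: 3.3
t 17.5 tcp [ 0.448  -0.0442  0.0617] yaw 4.5 w 0.0005 F [-4.3 -0.7  6.5] q [-0.1   0.34  2.13 -0.    0.67  1.39]
```

```bash
python3 -m creep '-.004 0 .004 0 0 0 1;-.004 0 .008 0 0 0 1;-.004 0 .01 0 0 0 1;-.004 0 .01 0 0 0 1' 40
python3 - <<'E'
from h import *
at(); P,im=snap("wrist","w11"); _,s=snap("side","s11"); p,R=P
J=np.array([.61373,-.03077,0]); f=lambda x,y,z: w2p("wrist",J+R[:,0]*x-R[:,1]*y+np.array([0,0,z]),P).round().tolist()
print("block",[f(x,y,.05) for x in(-.026,-.060) for y in(.015,-.015)],"rear base",f(-.165,.032,.008),f(-.165,-.032,.008),"rivet rest/lift",f(0,0,.067),f(0,0,.084))
cv2.imwrite("pics/c11.png",np.hstack([im[0:300,90:430],cv2.resize(s[150:240,190:330],(460,300),interpolation=3)]))
E
```

```text
clock: 18.0
eef_pos: [0.448, -0.0442, 0.06]
tcp_rot: [-0.0, 0.999, 0.039, 0.0]
ft_force: [-5.1, 0.2, 14.6]
grip_width: 0.0004
grasp_force: 7.0
t 18.0 tcp [ 0.448  -0.0442  0.06  ] yaw 4.5 w 0.0004 F [-5.1  0.2 14.6] q [-0.1   0.35  2.13  0.    0.66  1.39]
block [[213.0, -65.0], [286.0, -65.0], [216.0, 27.0], [284.0, 27.0]] rear base [202.0, 217.0] [301.0, 217.0] rivet rest/lift [249.0, -178.0] [248.0, -224.0]
```

View pics/c11.png

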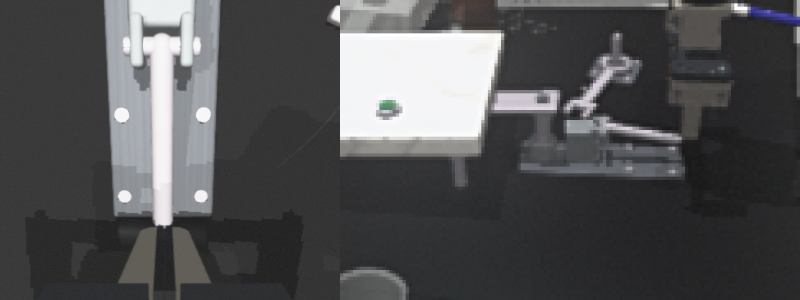

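The handle is down and the tongue is raised on the saddle. The jack hasn't moved: its rear base edge is at row 217, as predicted. I'll let it settle briefly to check it is on the stop, then hand in.

```bash
python3 -m creep '0 0 .002 0 0 0 1;0 0 .002 0 0 0 1;0 0 .002 0 0 0 1;0 0 .002 0 0 0 1;0 0 .002 0 0 0 1;0 0 .002 0 0 0 1' 40
python3 - <<'E'
from h import *
at()
for z in(.067,.084): print("rivet px at",z,w2p("side",[.6142,-.0305,z]).round(1))
s=cv2.imread("pics/s11.png")[174:186,236:262]; g=cv2.cvtColor(s,6)
m=cv2.moments(((g<110)&(np.arange(26)[None]>12)&(np.arange(26)[None]<20)).astype(np.uint8)); print(g[2:10,8:24])
E
```

```text
clock: 18.85
eef_pos: [0.4481, -0.0442, 0.0597]
tcp_rot: [-0.0, 0.999, 0.039, 0.0]
ft_force: [-5.7, 1.4, 16.4]
grip_width: 0.0007
grasp_force: 8.5
t 18.85 tcp [ 0.4481 -0.0442  0.0597] yaw 4.5 w 0.0007 F [-5.7  1.4 16.4] q [-0.1   0.35  2.13  0.    0.66  1.39]
rivet px at 0.067 [251.7 183. ]
rivet px at 0.084 [251.7 179. ]
[[ 57  56  55  55  54  57  55  59  70  66  67  65  57  45  50  51]
 [125 124 124 124 124 125 119 134 175 178 181 173 127  56  45  47]
 [204 204 204 205 205 195 151 131 140 168 208 204 155  59  44  45]
 [205 203 203 204 201 172 106  96  95 126 206 200 139  53  41  46]
 [198 199 199 200 199 180  93  85  90 130 202 192 105  42  45  97]
 [201 202 202 203 204 203 196 198 197 199 210 198  87  43  92 174]
 [217 215 216 220 220 218 218 218 216 217 219 203  77  67 146 198]
 [123 122 123 124 121 119 118 119 118 120 122 114  52  61 112 131]]
```

```bash
python3 -c "
from h import *
print(ctrl.close_job())"
```

```text
the job is handed in; nothing more can be done
None
```

I handed the job in at about 19 s with the spanner hung on the peg, the jack centred under the lift pad to about 1–2 mm, and the gripper holding the handle down (about 16 N) with the plate raised; the beaker, bottle and timer were never approached, and no verdict came back.

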